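# Clear the blower and hold the fan tester's enabling plunger

## Task

Run a fan test: lift the red blanking puck off the laptop blower and set it down gently, flat and fully home in the red slot of the puck rack. Only then press the tester's yellow enabling plunger straight down to half of its 20 mm travel (10 mm, give or take 3) with the fingers and keep it held there: never push it to the bottom, which trips the tester, and finish while still holding it steadily at half travel. Leave the blue puck, the screwdriver and the screw jar where they are.

Things in the scene. Friction and masses are not known exactly. Their poses are not given: they have to be found in the camera images.
- tester: Grey fan tester fixed on the robot's left or right, 150 (x) by 240 (y) by 40 mm high, turned a little. Origin: centre of its underside, z up. A black laptop blower (88 x 96 mm, 12 mm high, top 52 mm above the bench) is fixed on its -y part, the plunger on its +y part. In its frame the fan inlet centre is at (0, -55, 52) mm, the plunger axis at (0, 70) mm.
- puck_red: Loose red blanking puck, 0.08 to 0.17 kg: disc of diameter 54 mm, 14 mm thick, with an upright round grip stem of diameter 24 mm, 38 mm high, in the middle (total height 52 mm). Origin: centre of the underside, z up. It starts lying flat on the blower's inlet.
- slot_red: Red slot of the puck rack: grey plate 78 x 78 x 14 mm with a recess of diameter 60 mm, 10 mm deep, 2 mm chamfer; red floor, red bars on its -x and +x sides. It stands on an aluminium base (100 x 260 x 12 mm); its top is 26 mm above the bench. Red, blue and yellow slots stand in a row along their y axis, 80 mm apart, in any order. Origin: centre of the plate's underside, 12 mm above the bench.
- slot_red_floor (a point): Centre of the red slot's recess floor, 16 mm above the bench: the seated puck's origin comes here.
- slot_yellow: The yellow slot, made like the red one and empty; not to be used.
- slot_blue: The blue slot, made like the red one, with the blue puck in it.
- puck_blue: Loose blue puck, same shape and origin as the red one, in the blue slot; leave alone.
- plunger (a joint): Travel of the spring plunger in m: 0 at rest (up), grows as it is pressed straight down, stop at 0.020. The spring pushes back with 4 N at the start of the travel and 0.5 N more per mm (9 N at 10 mm); released, it springs back up. The tester runs between 0.007 and 0.013 and trips above 0.017.
- plunger_top (a point): Centre of the top of the plunger's flat yellow cap (diameter 36, 10 mm thick); moves with it. 89 mm above the bench at rest, 79 at half travel. Under the cap a 20 mm stem with, from below, a steel, a green and a red band: the 6 mm green band is passing into the black collar (diameter 44 mm, top 54 mm above the bench) at 7 to 13 mm of travel.
- screwdriver: Loose screwdriver with an orange handle, 170 mm long, lying crosswise at the far middle of the bench, about 0.7 m out; leave alone.
- screw_jar: Loose closed amber jar with a white lid, diameter 48 mm, 55 mm high, standing between the tester and the rack, origin at its underside; leave alone.
There are look-alikes about, which are no part of the job. What is meant by the puck_red is not black, and is the smaller of those in its own colour.

How it is judged (in metres and radians):
On the way, in this order (a step that is already met when the one before it is completed fails the run):
1. the red puck lies flat and fully home in the red slot, let go and at rest (horizontal distance between puck_red and slot_red_floor below 0.006 m and z of puck_red in the frame of slot_red_floor between -0.003 and 0.003 m and angle between puck_red's own z axis and vertical below 0.08 rad and contact force between the fingers and puck_red below 0.1 N and linear speed of puck_red below 0.02 m/s), for 0.2 s.
2. the fingers hold the plunger between 7 and 13 mm of travel for 1 s (value of joint plunger between 0.007 and 0.013 m and contact force between the fingers and plunger above 3 N), for 1 s.
At the end, for the whole second after the job is handed in: Fingers still press the plunger (over 3 N), steady at 7 to 13 mm; red puck in the red slot: 6 mm from centre, 3 mm from the floor, 0.08 rad tilt at most, untouched, at rest; blue puck, screwdriver and jar within 30 mm of their starts (all of step 1 and all of step 2 and velocity of joint plunger between -0.02 and 0.02 m/s and distance of each of puck_blue, screwdriver, screw_jar from where it was at the start of the episode below 0.03 m); the arm keeps its last pose, push and grip.
It fails at once if the plunger is pushed to the bottom (over 17 mm), which trips the tester (value of joint plunger above 0.017 m).
It fails at once if the plunger is pressed (over 4 mm) before the red puck is home in its slot (value of joint plunger above 0.004 m and not (horizontal distance between puck_red and slot_red_floor below 0.006 m and z of puck_red in the frame of slot_red_floor between -0.003 and 0.003 m and angle between puck_red's own z axis and vertical below 0.08 rad)).
It fails at once if the red puck is dropped (falls freely at over 0.6 m/s) (contact force between the fingers and puck_red below 0.1 N and linear speed of puck_red above 0.6 m/s).
It fails at once if a bystander (blue puck, screwdriver or jar) is moved by more than 30 mm (distance of any of puck_blue, screwdriver, screw_jar from where it was at the start of the episode above 0.03 m).
It also fails if it takes over 48 s, if anything falls off the work surface, if the arm or the gripper's body presses on something with over 40 N, if the wrist force passes 120 N, or if a joint passes its speed limit or range.

## Robot

A 7-joint arm with a two-finger parallel gripper is mounted at the origin on the work surface. World frame = base frame: x ahead of the robot, y to its left, z up, the work surface at z = 0. Lengths are in mm, angles in degrees, forces in N, time in s.
With the tool pointing down it reaches from about 400 to 900 mm from the base axis. Payload 5.5 kg.
Tool frame: the origin (TCP) lies at the centre of the arm's flange, where the gripper is bolted on; the fingertips stand 178 mm ahead of it and the grasp point (between the pads) lies 159 mm ahead of it (tips_ahead is the z of the fingertips in the tool frame, in mm); z points along the fingers, y is the line along which they close (so a half turn about z gives the same grasp; the last joint's range is limited). The gripper opens to 92 mm and grips with 3 to 60 N. Pads are 19 mm wide; open, the fingers measure 130 mm over their backs; the gripper's body (75 mm by 190 mm) begins 47 mm behind the grasp point.
Start: joints at [15.08, 28.699, -24.465, 88.831, 12.651, 65.22, -12.049], TCP at [649.997, 0.031, 404.729] pointing down, gripper open.
Joint ranges: [-164.97, 164.97], [-17.58, 116.51], [-87.97, 89.64], [11.32, 138.91], [-80.73, 260.73], [10.89, 115.49], [-147.41, 147.41]. Speed limits (degrees/s): [147.25, 147.25, 180, 180, 180, 180, 180].

## Interface

Orientations are given as [roll, pitch, yaw] about the fixed x, y, z axes, in that order (R = Rz(yaw) Ry(pitch) Rx(roll)).
In Python, from station import * gives the robot as it stands. The module is installed in compiled form; this text tells all that it offers. Calls block until the motion is done:
- movep(position, orientation): joint-space move of the TCP to a pose.
- move_l(position, feed=150, rotation=None, guard=None): straight line of the TCP; rotation=None keeps the orientation; feed is the mean speed in mm/s. With guard (N) it stops when the force on the tool has changed by that much, and returns True; else False.
- movej(angles): joint-space move.
- let_go() and grab(): open the fingers fully, or close them until they stop; the grip force is fixed at half the most.
- wait(seconds).
- solve_ik(position, orientation): joint angles nearest the present ones, or None.
- sense(): the state.
- grab_frame(name): name is "scene" or "side" or "wrist"; returns a dict with "frame" (420x560x3 uint8, blue, green, red), "fovy" (degrees; the focal length in pixels is half the picture's height over the tangent of half this angle, whatever the lens; pixels are square), "cx", "cy" (the principal point, pixels), "xyz" and "attitude" of the camera in the world; the wrist camera has in their place "hand_eye" (4x4, takes a point from camera to tool coordinates, whose origin is the TCP and whose axes are the flange's). Camera axes: x right, y up, looking along -z (the intrinsics and any distortion apply to the point x, -y, -z); pixel columns grow to the right and rows downward; lengths in mm; the calibration is good to about 2 mm. A picture is of the moment at which its call begins: read the wrist's pose just before it. There is no depth.
A pose or a line that the arm cannot do raises Unreachable and nothing moves.
- hand_in(): hands the job in; it is judged then, once.
The state is a dict: "clock": time; "joint_positions": joint angles; "qvel": joint speeds; "joint_efforts": joint torques, N m; "eef_pos": TCP position; "orientation": TCP orientation; "force": force on the tool from outside, world axes, zero at the start; "moment": the same for the moment, N m; "grip_width": finger opening in mm; "grip_force": force on a finger pad.
Only numpy, scipy, OpenCV 4.12 (cv2) and the standard library are available. Lean on these libraries where they do the work, as an engineer would, in place of code of your own. Each camera call takes 0.05 s, during which the arm holds its last target. There are 200 camera calls.

## Working session

There is one attempt and no reset: what is moved stays moved. The work goes in short steps, each a Python script; the robot and the scene stay as the last script left them, time stands still between calls to the robot, and variables do not carry over. Pictures are saved under pics/ and viewed, at most 10 in all, crops included, and the job is handed in when it is done.

```bash
mkdir -p pics
cat > h.py <<'E'
from station import *
import numpy as np, cv2, pickle
E
python3 - <<'E'
from h import *
s=sense();print(s)
fs=[]
for n in ("scene","side","wrist"):
    f=grab_frame(n);pickle.dump((sense(),f),open(n+".pkl","wb"))
    print(n,{k:v for k,v in f.items() if k!="frame"})
    cv2.imwrite(f"pics/{n}.png",f["frame"])
E
```

```text
{'clock': 0.0, 'joint_positions': array([ 15.07922879,  28.75431081, -24.45334982,  88.89042937,
        12.65148427,  65.21889213, -12.05045038]), 'qvel': array([ 0.08710888, -0.05471925,  0.01335074, -0.03165424,  0.0108437 ,
        0.06989086,  0.10538832]), 'joint_efforts': array([-1.62834690e-04, -5.66597199e+01, -5.81602022e+00, -2.79113513e+01,
       -6.85700797e-02,  3.08415934e-02,  1.78752666e-04]), 'eef_pos': array([ 6.49654892e+02, -4.60055533e-02,  4.03680098e+02]), 'orientation': array([-1.79889971e+02, -3.73678271e-03,  9.00030467e+01]), 'force': array([-0.27926784, -0.34605017,  0.09579134]), 'moment': array([-0.01533484, -0.00796325, -0.00722467]), 'grip_force': 0.0, 'grip_width': 92.00827497544131}
scene {'fovy': 43.44144272803685, 'cx': 278.78675720532004, 'cy': 198.7949740462836, 'xyz': array([1367.77712684, -384.46314227,  847.39644641]), 'attitude': array([49.64928056,  0.39421085, 68.68742395])}
side {'fovy': 56.52625228206092, 'cx': 275.4248346503444, 'cy': 209.41833280669235, 'xyz': array([339.59534744, 777.35136023, 590.5195254 ]), 'attitude': array([  60.33392837,    0.98882345, -168.24505488])}
wrist {'fovy': 69.19827087882396, 'cx': 277.57490827511424, 'cy': 206.61770356172167, 'hand_eye': array([[ 6.53935451e-04,  9.69751499e-01,  2.44093428e-01,
         6.53087677e+01],
       [ 9.99999516e-01, -8.13503664e-04,  5.52908222e-04,
         3.62472554e-02],
       [ 7.34754475e-04,  2.44092948e-01, -9.69751562e-01,
         1.97696963e+01],
       [ 0.00000000e+00,  0.00000000e+00,  0.00000000e+00,
         1.00000000e+00]])}
```

View pics/scene.png

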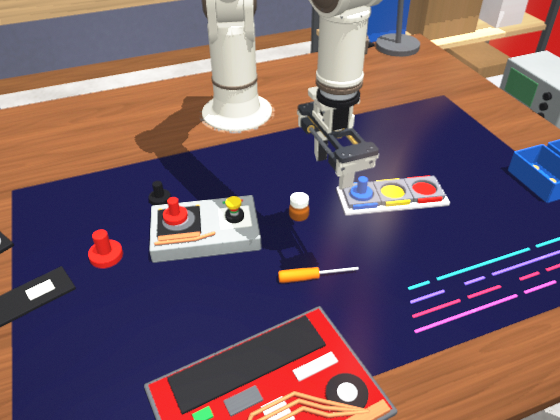

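View pics/side.png

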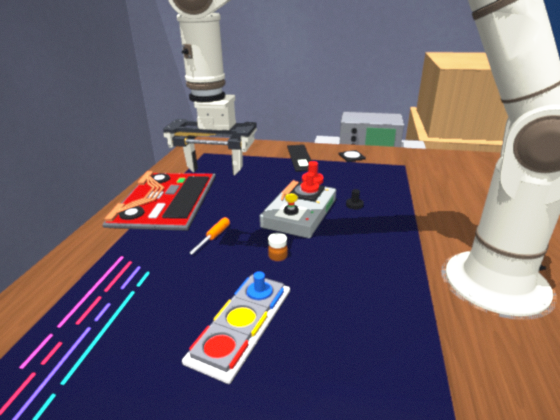

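View pics/wrist.png

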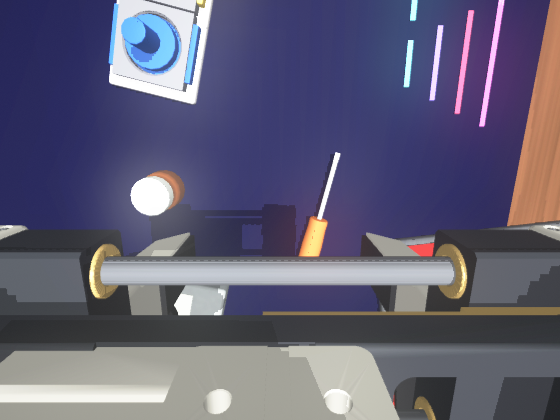

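The scene view shows the tester on the robot's right, with the red puck's stem at (173,203) and the plunger at (233,203). The bigger red decoy is at (105,248). The rack is on the left, with the red slot at its outer end: (425,189) in scene, (220,346) in side. The jar is at (299,206) and the screwdriver at (315,272). The side view agrees with this. The wrist view shows only the blue puck, the jar and the screwdriver.

```bash
cat >> h.py <<'E'
from scipy.spatial.transform import Rotation as Ro
def rot(a): return Ro.from_euler('xyz',a,degrees=True).as_matrix()
def cam(s,f):
    if 'hand_eye' in f:
        T=f['hand_eye']; R=rot(s['orientation']); return R@T[:3,:3], R@T[:3,3]+s['eef_pos']
    return rot(f['attitude']), np.array(f['xyz'])
def ray(s,f,uv):
    R,c=cam(s,f); fl=f['frame'].shape[0]/2/np.tan(np.radians(f['fovy']/2))
    d=R@np.array([(uv[0]-f['cx'])/fl,-(uv[1]-f['cy'])/fl,-1]); return c,d/np.linalg.norm(d)
def tri(rays):
    A=sum(np.eye(3)-np.outer(d,d) for c,d in rays); b=sum((np.eye(3)-np.outer(d,d))@c for c,d in rays)
    p=np.linalg.solve(A,b); return p,max(np.linalg.norm(np.cross(p-c,d)) for c,d in rays)
def onz(s,f,uv,z):
    c,d=ray(s,f,uv); return c+d*(z-c[2])/d[2]
def proj(s,f,p):
    R,c=cam(s,f); fl=f['frame'].shape[0]/2/np.tan(np.radians(f['fovy']/2)); q=R.T@(np.asarray(p)-c)
    return np.array([f['cx']-fl*q[0]/q[2], f['cy']+fl*q[1]/q[2]])
def load(n): return pickle.load(open(n+'.pkl','rb'))
def shot(n):
    wait(.3); s=sense(); f=grab_frame("wrist"); pickle.dump((s,f),open(n+'.pkl','wb')); cv2.imwrite(f'pics/{n}.png',f['frame']); return s,f
E
python3 - <<'E'
from h import *
A=load('scene');B=load('side')
for n,a,b in (('puckstemtop',(174,201),(313,166)),('plunger',(234,202),(291,200)),('redslot',(425,189),(220,347)),('yslot',(392,192),(241,317)),('bluetop',(363,180),(259,274)),('jar lid',(299,199),(278,240)),('bigredtop',(101,235),(0,0))):
    print(n,tri([ray(*A,a),ray(*B,b)]) if b[0] else onz(*A,a,70))
E
```

```text
puckstemtop (array([ 465.75867011, -290.72746627,  115.25307985]), np.float64(14.419602319425003))
plunger (array([ 498.82862036, -157.91563966,   80.26113972]), np.float64(0.7468998747855684))
redslot (array([552.43736407, 314.2582016 ,  17.47026069]), np.float64(2.7828469680157424))
yslot (array([534.09346809, 233.28332735,  17.53633736]), np.float64(0.9314804798866785))
bluetop (array([515.82265474, 155.6793787 ,  66.17645136]), np.float64(2.854049727864965))
jar lid (array([506.08177391,  -4.14389736,  47.90266819]), np.float64(0.9883592264254206))
bigredtop [ 484.0404116  -448.93911966   70.        ]
```

Run:
```python
from h import *
o=[180,0,90]
fr=[]
for n,p in (('t1',(430,-320,430)),('t2',(540,-320,430)),('r1',(600,180,430)),('r2',(480,180,430))):
    try: movep(p,o); fr.append(shot(n)[1]['frame'])
    except Unreachable: print(n,'unreach')
    print(n,sense()['eef_pos'],sense()['clock'])
m=np.vstack([np.hstack([f[:240] for f in fr[:2]]),np.hstack([f[:240] for f in fr[2:]])])
cv2.imwrite('pics/m.png',cv2.resize(m,(800,343),interpolation=cv2.INTER_AREA))
```

```text
t1 [ 430.42114181 -319.58255722  429.8956271 ] 1.95
t2 [ 539.21970018 -320.49391004  430.41882545] 2.8167
r1 [600.15136187 179.53249718 430.00514044] 4.9917
r2 [480.61898109 179.94355161 429.78784256] 5.8917
```

View pics/m.png

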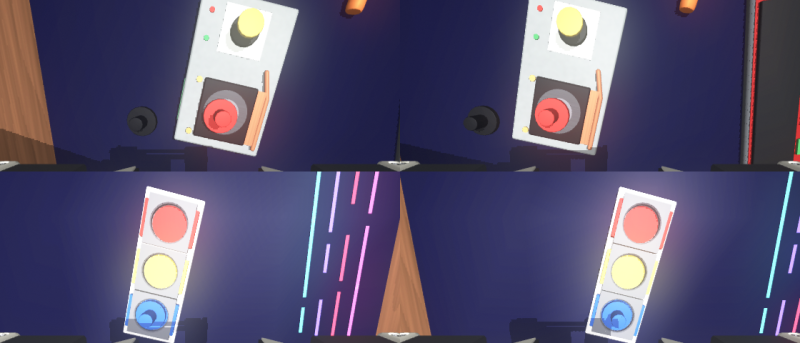

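The mosaic shows the tester with the plunger cap and the red puck in both upper tiles, and the rack with its red slot outermost in both lower tiles. I'll fit the silhouettes by matching blob centroids.

```bash
cat >> h.py <<'E'
from scipy.optimize import least_squares
th=np.linspace(0,2*np.pi,90,endpoint=False)
def circ(p,r,dz): return np.c_[p[0]+r*np.cos(th),p[1]+r*np.sin(th),np.full(90,p[2]+dz)]
def poly(s,f,pts,K=4):
    m=np.zeros((420*K,560*K),np.uint8); q=np.array([proj(s,f,x) for x in pts])
    h=cv2.convexHull(((q+.5)*K*16).astype(np.int32)); cv2.fillPoly(m,[h],1,shift=4); return m
def pmask(s,f,p): return poly(s,f,np.r_[circ(p,27,0),circ(p,27,14)])|poly(s,f,np.r_[circ(p,12,0),circ(p,12,52)])
def smask(s,f,p): return poly(s,f,circ(p,30,0))&poly(s,f,circ(p,30,8))&poly(s,f,circ(p,32,10))
def cmask(s,f,p): return poly(s,f,np.r_[circ(p,18,0),circ(p,18,-10)])
def stat(m,K=1):
    M=cv2.moments(m,True); return np.array([M['m10']/M['m00']+.5,M['m01']/M['m00']+.5])/K-.5, M['m00']/K/K
def seg(s,f,color,near):
    h=cv2.cvtColor(cv2.GaussianBlur(f['frame'],(3,3),0),cv2.COLOR_BGR2HSV).astype(int); H=h[...,0]
    hue={'red':(H<8)|(H>170),'yellow':(H>22)&(H<38)}[color]
    m=(hue&(h[...,1]>80)&(h[...,2]>60)).astype(np.uint8); m=cv2.morphologyEx(m,cv2.MORPH_OPEN,np.ones((3,3)))
    n,l,st,c=cv2.connectedComponentsWithStats(m)
    i=min((i for i in range(1,n) if st[i,4]>150),key=lambda i:np.linalg.norm(c[i]-near)); return (l==i).astype(np.uint8)
def fit(views,color,mask,p0,fixz=False):
    ms=[seg(s,f,color,stat(mask(s,f,p0),4)[0]) for s,f in views]; t=[stat(m) for m in ms]
    full=lambda x: np.r_[x[:2],p0[2] if fixz else x[2]]
    r=least_squares(lambda x:np.concatenate([stat(mask(s,f,full(x)),4)[0]-a[0] for (s,f),a in zip(views,t)]),np.array(p0[:2] if fixz else p0,float),diff_step=1e-2)
    p=full(r.x); iou=[]
    for (s,f),m in zip(views,ms):
        q=cv2.resize(mask(s,f,p),(560,420),interpolation=cv2.INTER_AREA); iou.append(round((q&m).sum()/(q|m).sum(),3))
    return p.round(1),r.fun.round(2),iou,[int(a[1]) for a in t]
E
python3 - <<'E'
from h import *
T=[load('t1'),load('t2')];R=[load('r1'),load('r2')]
for fz in (0,1):
    print('puck',fit(T,'red',pmask,[466,-280,52],fz))
    print('cap',fit(T,'yellow',cmask,[499,-158,89],fz))
    print('red',fit(R,'red',smask,[552,314,16],fz))
    print('yel',fit(R,'yellow',smask,[534,234,16],fz))
E
```

```text
puck (array([ 464.3, -289.7,   52.7]), array([-0.  ,  0.01, -0.  , -0.04]), [np.float64(0.978), np.float64(0.988)], [1872, 1906])Traceback (most recent call last):
  File "<stdin>", line 5, in <module>
  File "h.py", line 41, in fit
    ms=[seg(s,f,color,stat(mask(s,f,p0),4)[0]) for s,f in views]; t=[stat(m) for m in ms]
        ~~~^^^^^^^^^^^^^^^^^^^^^^^^^^^^^^^^^^^
  File "h.py", line 39, in seg
    i=min((i for i in range(1,n) if st[i,4]>150),key=lambda i:np.linalg.norm(c[i]-near)); return (l==i).astype(np.uint8)
ValueError: min() iterable argument is empty
```

```bash
python3 - <<'E'
from h import *
T=[load('t1'),load('t2')];R=[load('r1'),load('r2')]
for (s,f),p in ((T[0],(499,-158,89)),(R[0],(534,234,16)),(R[0],(552,314,16))):
    u,v=proj(s,f,p).astype(int); h=cv2.cvtColor(f['frame'],cv2.COLOR_BGR2HSV); print(u,v,h[v,u-30:u+31:4].tolist())
E
sed -i 's/(H>22)&(H<38)/(H>22)\&(H<38)/; s/h\[...,1\]>80/h[...,1]>(80 if color=="red" else 55)/' h.py
python3 - <<'E'
from h import *
T=[load('t1'),load('t2')];R=[load('r1'),load('r2')]
for a in (('cap',T,'yellow',cmask,[499,-158,89]),('red',R,'red',smask,[552,314,16]),('yel',R,'yellow',smask,[534,234,16])):
  for fz in (0,1):
    try: print(a[0],fit(*a[1:],fz))
    except Exception as e: print(a[0],e)
E
```

```text
350 25 [[0, 0, 255], [0, 0, 255], [0, 0, 255], [30, 16, 125], [30, 76, 255], [30, 76, 255], [30, 75, 255], [30, 76, 255], [30, 76, 255], [30, 78, 255], [30, 78, 255], [30, 79, 255], [30, 86, 255], [0, 0, 255], [0, 0, 255], [83, 4, 238]]
225 138 [[150, 1, 238], [21, 10, 187], [30, 60, 255], [30, 60, 255], [30, 58, 255], [30, 58, 255], [30, 57, 255], [30, 57, 255], [30, 56, 255], [30, 56, 255], [30, 55, 255], [30, 55, 255], [30, 55, 255], [26, 90, 238], [0, 1, 243], [165, 2, 243]]
237 70 [[144, 5, 239], [176, 24, 167], [2, 115, 255], [2, 113, 255], [2, 113, 255], [2, 110, 255], [2, 109, 255], [2, 108, 255], [2, 106, 255], [2, 105, 255], [2, 104, 255], [2, 103, 255], [2, 103, 255], [2, 101, 255], [165, 9, 226], [150, 4, 245]]
cap (array([ 500.1, -162.7,   88.1]), array([-0.01,  0.09,  0.  , -0.07]), [np.float64(0.912), np.float64(0.921)], [1244, 1241])
cap (array([ 500.1, -163. ,   89. ]), array([ 0.16,  0.09, -0.17, -0.09]), [np.float64(0.903), np.float64(0.912)], [1244, 1241])
red (array([551.6, 310.6,  16.3]), array([ 0.01, -0.02,  0.02,  0.02]), [np.float64(0.953), np.float64(0.957)], [1976, 1969])
red (array([551.6, 310.6,  16. ]), array([ 0.01, -0.03, -0.02,  0.02]), [np.float64(0.954), np.float64(0.957)], [1976, 1969])
yel (array([531.2, 235. ,  35.5]), array([-0.15,  1.21,  0.19, -1.22]), [np.float64(0.587), np.float64(0.845)], [1211, 1687])
yel (array([530.7, 234.6,  16. ]), array([ 2.32,  1.14, -2.33, -1.3 ]), [np.float64(0.665), np.float64(0.857)], [1211, 1687])
```

Checks on the fits:
- **Puck:** base height 52.7 mm against the expected 52, overlap 0.98.
- **Red slot:** floor height 16.3 mm against 16.
- **Cap:** height 88.1 mm against 89.

Next I grasp the puck.

Run:
```python
from h import *
o=[180,0,90]
movep((464.3,-289.7,330),o); move_l((464.3,-289.7,249),80); wait(.2)
print(sense()['eef_pos'],sense()['force'])
grab(); s=sense(); print(s['grip_width'],s['grip_force'],s['force'],s['eef_pos'],s['clock'])
if 20<s['grip_width']<28:
    move_l((464.3,-289.7,330),80); wait(.2); s=sense(); print(s['grip_width'],s['grip_force'],s['force'])
    movep((551.6,310.6,300),o); wait(.3); s=sense(); print(s['eef_pos'],s['orientation'],s['force'],s['grip_width'],s['clock'])
    for n in ('scene','side'):
        f=grab_frame(n); pickle.dump((s,f),open(n+'2.pkl','wb')); cv2.imwrite(f'pics/{n}2.png',f['frame'])
    a=load('scene2')[1]['frame'][60:240,300:500]; b=load('side2')[1]['frame'][180:360,130:330]
    cv2.imwrite('pics/m2.png',cv2.resize(np.hstack([a,b]),None,fx=2,fy=2))
```

```text
[ 464.46329465 -289.84572183  249.51110887] [ 0.15761088 -0.25784122  0.38918848]
23.23002422996681 29.999891817569733 [-0.32498223 -0.97871879  0.24341743] [ 464.38816548 -289.67544556  249.00068742] 10.0667
23.225422651563928 29.999814927577972 [-0.09528513  0.27141943 -2.22902673]
[551.90702794 310.05124076 300.06171177] [1.79989891e+02 8.85614590e-03 8.99448595e+01] [ 0.8599281   0.15764177 -1.96129187] 23.278122551582637 13.9083
```

View pics/m2.png

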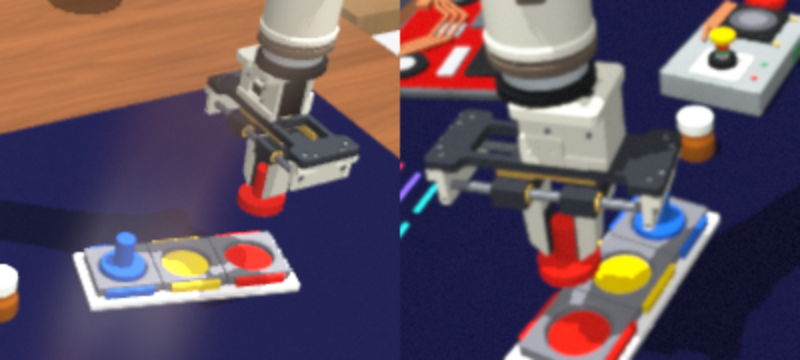

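The puck is held upright about 50 mm above the red slot. I'll lower it under guard; it should seat at TCP z ≈ 213, or catch on the rim at about 223.

Run:
```python
from h import *
move_l((551.6,310.6,235),60); wait(.2)
hit=move_l((551.6,310.6,210.5),20,guard=5); wait(.2); s=sense()
print(hit,s['eef_pos'],s['force'],s['grip_width'],s['clock'])
```

```text
True [551.54167125 310.53037606 213.01370989] [-0.72553412 -0.28013268  5.29386991] 23.3592879967453 16.6417
```

It made contact at z = 213.0, exactly the seated height. I'll release, back off and verify, then look at the cap again from better positions.

Run:
```python
from h import *
o=[180,0,90]
let_go(); wait(.2); move_l((551.6,310.6,300),100)
movep((551.6,240,400),o); v=shot('v1')
print('puck',fit([v],'red',pmask,[551.6,310.6,16],True), sense()['clock'])
movep((460,-230,400),o); a=shot('c1'); movep((540,-230,400),o); b=shot('c2')
for fz in (0,1): print('cap',fit([a,b],'yellow',cmask,[500,-163,89],fz))
print(sense()['clock'])
m=np.hstack([v[1]['frame'][:240],a[1]['frame'][:240]]); cv2.imwrite('pics/m3.png',cv2.resize(m,(800,171),interpolation=cv2.INTER_AREA))
```

```text
puck (array([551.4, 310.5,  16. ]), array([0., 0.]), [np.float64(0.931)], [2083]) 19.9583
cap (array([ 500.1, -162.8,   84.4]), array([-0.02,  0.07,  0.03, -0.01]), [np.float64(0.964), np.float64(0.97)], [1183, 1185])
cap (array([ 500.1, -162.9,   89. ]), array([ 0.62,  0.1 , -0.64, -0.01]), [np.float64(0.936), np.float64(0.945)], [1183, 1185])
22.825
```

View pics/m3.png

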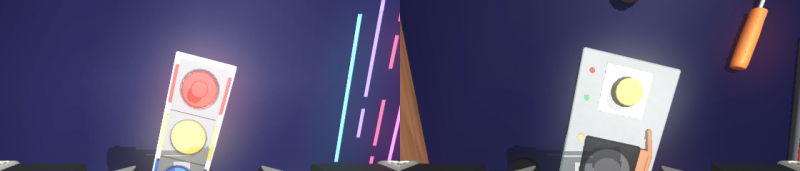

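The puck is seated and the cap is confirmed at (500.1, -162.8). Now I press with closed fingers; contact is expected at TCP z ≈ 267.

Run:
```python
from h import *
o=[180,0,90]; x,y=500.1,-162.8
grab(); movep((x,y,300),o); move_l((x,y,273),60); wait(.3); s=sense(); f0=s['force'][2]; print(s['eef_pos'],f0,s['grip_width'])
hit=move_l((x,y,261),10,guard=2.5); wait(.3); s=sense(); print(hit,s['eef_pos'],s['force'][2]-f0)
if hit:
  for z in (263,260,257):
    if z<s['eef_pos'][2]: move_l((x,y,z),10); wait(.3); s=sense(); print(z,s['eef_pos'],s['force'][2]-f0,s['clock'])
```

```text
[ 500.22246664 -162.82006882  273.27955637] 0.40097712467340424 0.34819544894050763
True [ 500.08094851 -162.84166026  266.61987446] 3.6954276658243135
263 [ 500.22734741 -162.83905161  263.05552599] 5.037627910558885 27.5333
260 [ 500.25154423 -162.82895326  260.19258861] 6.102115294919795 28.2833
257 [ 500.24911914 -162.81463688  257.32128146] 8.881371161475968 29.0333
```

The force (8.9 N) and the depth (about 9.7 mm below the 267 mm contact height) agree with half travel. One look from the fixed cameras before I hand in.

Run:
```python
from h import *
wait(1); F=[grab_frame(n)['frame'] for n in ('scene','side')]
a=F[0][130:290,130:460]; b=F[1][150:380,170:370]
a=cv2.resize(a,None,fx=1.5,fy=1.5); b=cv2.resize(b,(209,240)); cv2.imwrite('pics/m4.png',np.hstack([a,b]))
s=sense(); print(s['eef_pos'],s['force'],s['clock'])
```

```text
[ 500.26001996 -162.79247871  257.34228103] [-0.35344184  0.25910527  8.05885392] 30.1333
```

View pics/m4.png

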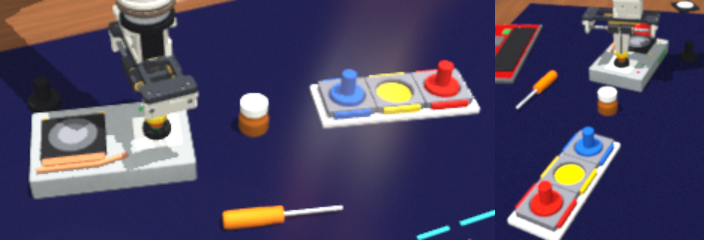

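The red puck sits in the red slot, nothing else has moved, and the fingers are holding the cap down at half travel.

```bash
python3 -c "
from station import *
print(hand_in())"
```

```text
the job is handed in; nothing more can be done
None
```

I handed the job in at about 30 s with the red puck home in the red slot, the fingers holding the plunger near 10 mm of travel (8–9 N), and the bystanders unmoved as far as the pictures show; the station returned no verdict.

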